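Hang the cordless driver on the spring balancer's snap hook

ROBOT

A 6-joint arm with a two-finger parallel gripper is mounted at the origin on a cart in front of the work surface, level with it; the furniture and walls round the work are solid. World frame = base frame: x ahead of the robot, y to its left, z up, the work surface at z = 0. Lengths are in m, angles in degrees, forces in N, time in s.
With the tool pointing down it reaches from about 0.35 to 0.875 m from the base axis. Payload 4.2 kg.
Tool frame: the origin (TCP) lies at the centre of the arm's flange, where the gripper is bolted on; the fingertips stand 182 mm ahead of it and the grasp point (between the pads) lies 164 mm ahead of it (r.nose_length is the distance from the TCP to the fingertips, in m); z points along the fingers, y is the line along which they close (so a half turn about z gives the same grasp; the last joint's range is limited). The gripper opens to 87 mm and grips with 3 to 60 N. Pads are 19 mm wide; open, the fingers measure 117 mm over their backs; the gripper's body (75 mm by 190 mm) begins 51 mm behind the grasp point.
Start: joints at [-57.09, 22.042, 0.453, 0, -68.411, -14.817], TCP at [0.194, -0.594, 0.405] pointing down, gripper open.
Joint ranges: [-179.83, 179.83], [-69.29, 118.12], [-61.27, 80.66], [-181.25, 117.63], [-171.15, -9.14], [-177.46, 177.46]. Speed limits (degrees/s): [159.86, 159.86, 180, 180, 180, 180].

INTERFACE

Orientations are given as a 3x3 rotation matrix whose columns are the frame's x, y, z axes.
In Python, from station import r, vision gives the robot as it stands. The module is installed in compiled form; this text tells all that it offers.
- The arm moves only by the shell command python3 -m creep 'ROWS'. ROWS is JSON, a list of rows, each a list of 7 numbers: the opening, from -1 (shut) to 1 (fully open), then the shift along the tool's x, y, z in mm, then the turn, a rotation vector about the tool's x, y, z in degrees. A call has 1 to 8 rows; each row is the pose to reach, as a shift and turn from the pose commanded when the call began, along the tool's axes at that moment; what a row does not reach only later rows make up. A row lasts 1/12 s, in which the tool goes at most 41.7 mm and 7.16 degrees, less where a joint would pass 70% of its speed; a pose out of reach is approached as far as the arm can. A call with a gripper value outside its range is refused whole. The fingers move at their own pace and stop on an object; the grip force is fixed at half the most. Time passes only in rows, so rows that repeat a pose let the fingers close. It gives the time, the measured TCP pose, the force, the opening and the grip force at its end, in the units of the state.
- r.sense(): the state, without advancing time (a new reading comes with each control period).
- vision.capture(name): name is "scene" or "top" or "wrist"; returns (picture, depth): 420x560x3 uint8, red, green, blue; 420x560 float32, m along the optical axis (not along the pixel's ray), 0 where there is no reading.
- vision.camera_model(name): a dict with "vertical_fov" (degrees; the focal length in pixels is half the picture's height over the tangent of half this angle, whatever the lens; pixels are square), "cx", "cy" (the principal point, pixels), "extrinsics" (4x4, takes a point from camera to world coordinates); the wrist camera has in their place "mount" (4x4, takes a point from camera to tool coordinates, whose origin is the TCP and whose axes are the flange's). Camera axes: x right, y down, z forward; pixel columns grow to the right and rows downward; lengths in m; the calibration is good to about 2 mm. A picture is of the moment at which its call begins: read the wrist's pose just before it. camera_model takes no time and is no camera call.
- r.finish_job(): hands the job in; it is judged then, once.
Trained networks look in the newest picture that a camera, given by its name, has taken for a name from the list of things; names that differ only in an ending like _2 or _b are one class to them, and where a whole thing is asked for, a point or a joint stands for the part that bears it (a point fixed in the world has none). Each returns a list of dicts, best first, with "conf" (0 to 1); they miss things now and then, are a little off and sometimes report something else, mostly with a low value. They report only what shows in the picture. A call takes as long as a camera call. They do not tell look-alikes from the thing itself.
- vision.find_in(camera, thing): "uv" ([column, row] in pixels, amid what is visible of it).
- vision.cut_out(camera, thing): "region" (420x560 bool, what is visible of it) and "uv" ([column, row] in pixels, amid what is visible of it).
The state is a dict: "time_s": time; "joints": joint angles; "joint_velocities": joint speeds; "effort": joint torques, N m; "tcp_pos": TCP position; "ee_rot": TCP orientation; "wrist_force": force on the tool from outside, world axes, zero at the start; "moment": the same for the moment, N m; "gripper_width": opening from 0.0 (shut) to 1.0 (fully open); "gripper_force": force on a finger pad.
Only numpy, scipy, OpenCV 4.12 (cv2) and the standard library are available. Lean on these libraries where they do the work, as an engineer would, in place of code of your own. Each camera call takes 0.05 s, during which the arm holds its last target. There are 200 camera calls.

TASK

Draw the balancer's sprung snap hook down by the black wing grip on its top, clip it through the wire bail of the driver standing in its bench rest, and let the balancer lift the driver out until it hangs still at the top of its travel, clear of the rest. The hand must not touch the driver; press the hook on it only lightly, ease it up so that the hook never flies back, and leave the other things on the bench where they are.

Things in the scene. Friction and masses are not known exactly. Their poses are not given: they have to be found in the camera images.
- snap_hook: Steel snap hook at the end of the balancer's jointed arm (16 mm thick; two links of 140 and 130 mm, elbow to the robot's left). Origin on its vertical swivel axis at mid-height of the arm; z up, x level, out through its mouth. It swivels freely and can be led anywhere 110 to 260 mm from the column; sideways that takes under 1.5 N.
- hook_grip (a point): Centre of the hook's flat black wing grip, 29 mm above the hook's origin, turning with the hook: 14 mm along the hook's x (grasp it across x), 36 mm along y, 32 mm tall. It stands on a steel disc 31 mm across whose top is 13 mm above the hook's origin.
- hook_mouth (a point): Centre of the hook's mouth, 13 mm ahead (+x) and 34 mm below the hook's origin. Mouth 20 mm high between nose (above) and tip (below); outer face of the tip 3.5 mm further out, its inner face 3.5 mm in. A brass gate hinged at the nose closes it: it swings inward only, yields to a push of 1 to 5 N and springs shut. Inside, the hook's rigid back is 17.5 mm behind this point. Lowest point of the hook 29 mm below it.
- hook_seat (a point): Where a bar hanging in the hook rests (the bar's centre): 53 mm below and 2 mm ahead (+x) of the hook's origin.
- carriage (a joint): How far the hook is drawn down, m: 0 = fully retracted at its upper stop, 0.125 = lower stop. A spring always pulls it up, with about 10 N when empty. The hook stays upright throughout.
- stand: Fixed balancer stand: foot 120 x 100 x 12 mm, upright column 25 mm thick and 356 mm tall (stop collar 34 mm across), blue carriage 48 mm across sliding on it and bearing the arm. Origin under the column, on the bench.
- driver: Stubby cordless driver, green barrel 34 mm across, loose, bit down in its rest, 0.25 to 0.45 kg. Origin at the tip of the bit, z up along the barrel. It has just under 1 mm of play all round in the rest, so its top rocks some mm when pushed, then stands firm.
- driver_top (a point): Centre of the driver's flat top cap, 116 mm above its origin; the bail's hinge lies 5 mm below.
- bail_hinge (a point): Middle of the hinge of the driver's U-shaped bail of 6.4 mm steel wire, in the driver's frame. Its bar runs along the driver's y, centre 42 mm from the hinge, 26 mm wide inside: a hook enters along +x or -x, both alike. The hinge is stiff: the bail stays as it was left, leaning along +x or -x by up to 0.6 rad (the bar up to 24 mm off centre, 7 mm lower); this angle is not reported. It does not give to a light push.
- rest: Grey bench rest screwed to the worktop: round foot 72 mm across, tube 52 mm across and 76 mm tall in which the driver stands 44 mm deep; it lifts straight out. Origin at the centre of its underside.
- oil_can: red thumb oil can, 68 mm across, 118 mm tall; bystander. Origin at its underside.
- vial: glass vial with cork, 24 mm across, 54 mm tall, standing behind the work; bystander. Origin at its underside.
- loupe: black eye loupe, 39 mm across, 33 mm tall; bystander. Origin at its underside.
- calliper: steel vernier calliper lying flat at the front edge, 64 x 200 x 8 mm, long along its y; bystander. Origin at its centre.
- tape_roll: roll of masking tape lying flat, 98 mm across, 19 mm tall; bystander. Origin at its underside.
There are look-alikes about, which are no part of the job. There is more than one size of the driver; the job needs the largest.

How it is judged (in metres and radians):
On the way, in this order (a step that is already met when the one before it is completed fails the run):
1. the hook is drawn down to the bail while the driver still stands in its rest (value of joint carriage above 0.085 m and distance of driver from where it was at the start of the episode below 0.015 m), for 0.2 s.
2. the hook carries the driver up out of its rest (value of joint carriage above 0.015 m and height (world z) of driver above 0.03 m and contact force between driver and snap_hook above 1.5 N), for 0.2 s.
At the end, for the whole second after the job is handed in: The driver hangs still by its bail down in the bow of the hook (top cap 83 to 96 mm below the hook's origin, within 35 mm sideways of its seat), within 24 degrees of vertical (it leans as its bail is set), clear of the rest (bit over 85 mm above the bench), balancer within 6 mm of its upper stop (value of joint carriage below 0.006 m and height (world z) of driver above 0.085 m and z of driver_top in the frame of snap_hook between -0.096 and -0.083 m and horizontal distance between driver_top and hook_seat below 0.035 m and angle between driver's own z axis and vertical below 0.42 rad and contact force between driver and snap_hook above 1.5 N and contact force between driver and rest below 0.2 N and linear speed of driver below 0.04 m/s and angular speed of driver below 0.5 rad/s); the robot touches nothing.
It fails at once if the hook presses or jerks the driver with more than 15 N (contact force between driver and snap_hook above 15 N).
It fails at once if the hook flies up (faster than 0.25 m/s) (velocity of joint carriage below -0.25 m/s).
It fails at once if the robot touches the driver (contact force between any of the fingers, the arm and driver above 0.5 N).
It fails at once if a bystander is pushed more than 3 cm away (distance of any of oil_can, vial, loupe, calliper, tape_roll from where it was at the start of the episode above 0.03 m).
It also fails if it takes over 67 s, if anything falls off the work surface, if the arm or the gripper's body presses on something with over 40 N, if the wrist force passes 120 N, or if a joint passes its speed limit or range.

## Working session

There is one attempt and no reset: what is moved stays moved. The work goes in short steps, Python scripts to look and compute and a shell command to move; the robot and the scene stay as the last step left them, time stands still between calls to the robot, and variables do not carry over. Pictures are saved under pics/ and viewed, at most 10 in all, crops included, and the job is handed in when it is done.

```bash
mkdir -p pics; cat > h.py <<'E'
import numpy as np, cv2
from station import r, vision
def cap(n):
    s=r.sense(); rgb,d=vision.capture(n); m=vision.camera_model(n)
    f=rgb.shape[0]/2/np.tan(np.radians(m["vertical_fov"])/2)
    if "extrinsics" in m: T=np.array(m["extrinsics"])
    else:
        W=np.eye(4); W[:3,:3]=s["ee_rot"]; W[:3,3]=s["tcp_pos"]; T=W@np.array(m["mount"])
    v,u=np.mgrid[:d.shape[0],:d.shape[1]]
    P=np.stack([(u-m["cx"])/f*d,(v-m["cy"])/f*d,d],-1)@T[:3,:3].T+T[:3,3]
    P[d==0]=np.nan
    return rgb,d,P,T,f,m
def save(n,rgb): cv2.imwrite("pics/"+n,cv2.cvtColor(rgb,cv2.COLOR_RGB2BGR))
E
python3 - <<'E'
from h import *
ims=[]
for c in ["scene","top"]:
    rgb,d,P,T,f,m=cap(c); ims.append(rgb); print(c,f,np.round(T,3).tolist())
    for t in ["snap_hook","hook_grip","driver","bail_hinge","rest","stand","oil_can","vial","loupe","tape_roll"]:
        for o in vision.cut_out(c,t)[:3]:
            if o["conf"]<.3: continue
            q=P[o["region"]]; q=q[~np.isnan(q[:,0])]
            if len(q): print(c,t,round(o["conf"],2),np.round(o["uv"]),np.round(np.median(q,0),3),"lo",np.round(np.percentile(q,2,axis=0),3),"hi",np.round(np.percentile(q,98,axis=0),3))
save("scene.png",ims[0]);save("top.png",ims[1])
print(r.sense())
E
```

```text
scene 461.12143018343045 [[0.904, -0.339, 0.26, 0.268], [-0.427, -0.69, 0.584, -0.382], [-0.019, -0.639, -0.769, 0.919], [0.0, 0.0, 0.0, 1.0]]
scene snap_hook 0.96 [261. 178.] [0.468 0.135 0.327] lo [0.452 0.126 0.243] hi [0.485 0.147 0.344]
scene hook_grip 0.62 [263. 181.] [0.468 0.135 0.325] lo [0.452 0.126 0.24 ] hi [0.486 0.149 0.344]
scene driver 0.82 [254. 218.] [0.479 0.223 0.114] lo [0.465 0.212 0.047] hi [0.501 0.318 0.163]
scene driver 0.7 [301. 288.] [0.504 0.034 0.072] lo [ 0.495  0.028 -0.001] hi [0.523 0.08  0.119]
scene driver 0.67 [271. 264.] [0.469 0.108 0.073] lo [ 0.458  0.101 -0.003] hi [0.498 0.186 0.119]
scene bail_hinge 0.73 [253. 218.] [0.477 0.223 0.112] lo [0.464 0.212 0.023] hi [0.502 0.318 0.162]
scene bail_hinge 0.72 [273. 266.] [0.469 0.108 0.074] lo [ 0.458  0.101 -0.002] hi [0.499 0.182 0.119]
scene bail_hinge 0.59 [299. 289.] [0.502 0.033 0.068] lo [ 0.495  0.028 -0.001] hi [0.519 0.049 0.118]
scene rest 0.74 [257. 243.] [0.472 0.21  0.031] lo [0.449 0.196 0.002] hi [0.512 0.246 0.076]
scene rest 0.7 [332. 184.] [0.634 0.154 0.253] lo [ 0.459  0.113 -
[... 2431 characters left out ...]
629e+01, -1.48162106e+01]), 'joint_velocities': array([ 0.06656247,  0.04726416, -0.06452847,  0.03201383, -0.02598927,
       -0.04493488]), 'effort': array([ 1.09141536e-03, -3.90481818e+01,  1.87621146e+01,  4.22439873e+00,
        1.53034815e-02, -1.40819350e-05]), 'tcp_pos': array([ 0.19412142, -0.59407755,  0.40475291]), 'ee_rot': array([[-9.50555813e-01, -3.10553772e-01,  1.73567691e-05],
       [-3.10553772e-01,  9.50555813e-01,  1.10167091e-05],
       [-1.99198583e-05,  5.08178676e-06, -1.00000000e+00]]), 'wrist_force': array([ 0.07940211, -0.29955578, -0.2072536 ]), 'moment': array([-0.00421548,  0.01256307,  0.02430541]), 'gripper_force': 0.0, 'gripper_width': 1.0010144847339448}
```

```bash
python3 - <<'E'
import cv2,numpy as np
a=cv2.imread("pics/scene.png")[90:340,180:420];b=cv2.imread("pics/top.png")[120:300,150:390]
a=cv2.resize(a,None,fx=1.65,fy=1.65,interpolation=2);b=cv2.resize(b,None,fx=1.65,fy=1.65,interpolation=2)
c=np.zeros((a.shape[0],a.shape[1]*2,3),np.uint8);c[:,:a.shape[1]]=a;c[:b.shape[0],a.shape[1]:]=b
cv2.imwrite("pics/v1.png",c);print(c.shape)
E
```

```text
(412, 792, 3)
```

View pics/v1.png

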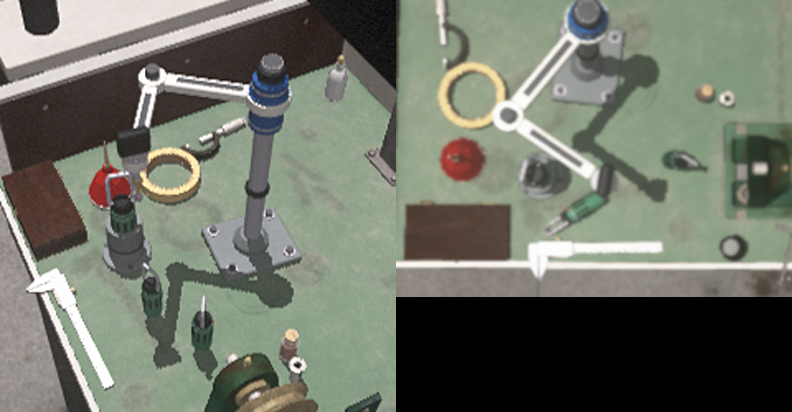

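The left panel shows the driver standing in its rest with its grey bail (scene px ≈ 252,205), with the hook's black grip at ≈ (261,178). Two smaller drivers stand or lie nearby, and the column is to the right. Next I'll measure the grip yaw, bail and column.

```bash
python3 - <<'E'
from h import *
for c in ["top","scene"]:
    rgb,d,P,T,f,m=cap(c)
    def sel(lo,hi):
        q=P.reshape(-1,3); k=np.all((q>lo)&(q<hi),1); return q[k],rgb.reshape(-1,3)[k]
    q,_=sel([.42,.09,.335],[.52,.19,.36])
    (cx,cy),(w,h),a=cv2.minAreaRect((q[:,:2]*1000).astype(np.float32)); print(c,"grip",len(q),cx,cy,w,h,a,q[:,2].max(), np.median(q[:,2]))
    q,_=sel([.63,.1,.352],[.75,.25,.37]); print("column",len(q),q.mean(0),np.ptp(q,0))
    q,k=sel([.43,.17,.14],[.53,.29,.155]); print("cap",len(q),q.mean(0),q.min(0),q.max(0))
    q,k=sel([.43,.17,.157],[.53,.29,.22]); print("bail",len(q),q.mean(0),q.min(0),q.max(0)); 
    i=np.argsort(-q[:,2])[:40]; print(np.round(q[i],3)[::4].tolist())
    q,k=sel([.43,.17,.07],[.53,.29,.08]); print("tube",len(q),q.min(0),q.max(0)); 
    q,k=sel([.44,.09,.03],[.5,.17,.3]); print("hook below",len(q),np.round(q[::max(1,len(q)//12)],3).tolist())
print(np.round(vision.camera_model("wrist")["mount"],3).tolist())
E
```

```text
top grip 169 469.5208435058594 140.55923461914062 15.45939826965332 35.12862777709961 81.23889923095703 0.346993036342918 0.3428075610953446
column 151 [0.65069848 0.16178588 0.35452   ] [0.02369113 0.02305153 0.00687089]
cap 18 [0.48126651 0.23645414 0.14779186] [0.4637952  0.22916493 0.14176408] [0.50264097 0.24522913 0.15426081]
bail 48 [0.4844287  0.24157868 0.16180654] [0.46789652 0.23457949 0.15782137] [0.50013666 0.24676569 0.16579451]
[[0.498, 0.238, 0.166], [0.491, 0.243, 0.164], [0.491, 0.24, 0.164], [0.474, 0.247, 0.163], [0.476, 0.245, 0.163], [0.487, 0.24, 0.162], [0.498, 0.236, 0.162], [0.476, 0.247, 0.161], [0.47, 0.247, 0.161], [0.472, 0.242, 0.16]]
tube 127 [0.45737931 0.20311662 0.07070213] [0.50642853 0.25438408 0.07971036]
hook below 0 []
scene grip 165 469.2536315917969 139.87716674804688 14.611837387084961 35.67726135253906 76.78760528564453 0.34555473002606873 0.3422074737911446
column 104 [0.6504907  0.16102115 0.35426822] [0.02391514 0.02478926 0.0050156 ]
cap 25 [0.47488251 0.23923879 0.14722355] [0.46450703 0.23148355 0.1402784 ] [0.49851611 0.2460169  0.15
[... 170 characters left out ...]
.49, 0.241, 0.163], [0.475, 0.243, 0.162], [0.476, 0.246, 0.162], [0.49, 0.239, 0.162], [0.494, 0.238, 0.161], [0.483, 0.247, 0.16], [0.487, 0.24, 0.16], [0.476, 0.242, 0.159]]
tube 159 [0.45526343 0.20336569 0.07035993] [0.50737608 0.25165272 0.07996762]
hook below 131 [[0.482, 0.134, 0.298], [0.475, 0.127, 0.299], [0.476, 0.129, 0.294], [0.469, 0.126, 0.298], [0.469, 0.128, 0.293], [0.469, 0.134, 0.282], [0.467, 0.13, 0.281], [0.472, 0.126, 0.28], [0.464, 0.127, 0.277], [0.471, 0.145, 0.248], [0.466, 0.129, 0.262], [0.467, 0.142, 0.24], [0.466, 0.134, 0.242], [0.469, 0.127, 0.243]]
[[0.0, -0.965, -0.262, 0.071], [1.0, 0.0, 0.001, -0.0], [-0.001, -0.262, 0.965, 0.019], [0.0, 0.0, 0.0, 1.0]]
```

```bash
python3 -m creep '[[1,0,0,-60,0,0,0],[1,0,0,-60,0,0,0],[1,-185,245,-70,0,0,-24],[1,-185,245,-70,0,0,-24],[1,-185,245,-70,0,0,-24],[1,-185,245,-70,0,0,-24],[1,-185,245,-70,0,0,-24],[1,-185,245,-70,0,0,-24]]'; python3 -c "
from h import *
s=r.sense();print(s['tcp_pos'],s['ee_rot'],s['time_s'])"
```

```text
time_s: 1.87
tcp_pos: [0.2753, -0.3559, 0.4731]
ee_rot: [[-0.742, -0.67, 0.001], [-0.67, 0.742, -0.0], [-0.0, -0.001, -1.0]]
wrist_force: [1.6, 0.3, -0.0]
gripper_width: 1.002
gripper_force: 0.0
[ 0.27526233 -0.35594425  0.47308119] [[-7.42431235e-01 -6.69922064e-01  5.38417307e-04]
 [-6.69922259e-01  7.42431174e-01 -3.44302992e-04]
 [-1.69081622e-04 -6.16319034e-04 -9.99999796e-01]] 1.8667
```

```bash
python3 -m creep '[[1,-290,175,0,0,0,-24],[1,-290,175,0,0,0,-24],[1,-290,175,0,0,0,-24],[1,-290,175,0,0,0,-24],[1,-290,175,0,0,0,-24],[1,-290,175,0,0,0,-24],[1,-290,175,0,0,0,-24],[1,-290,175,0,0,0,-24]]';python3 -m creep '[[1,0,0,0,0,-30,0],[1,0,0,0,0,-30,0],[1,0,0,0,0,-30,0],[1,0,0,0,0,-30,0],[1,0,0,0,0,-30,0]]'; python3 - <<'E'
from h import *
rgb,d,P,T,f,m=cap("wrist")
print(T.round(3).tolist())
save("w1.png",rgb)
for t in ["snap_hook","hook_mouth","driver"]:
    for o in vision.cut_out("wrist",t)[:3]:
        q=P[o["region"]]; q=q[~np.isnan(q[:,0])]
        if len(q): print(t,round(o["conf"],2),np.round(o["uv"]),np.round(np.median(q,0),3),"lo",np.round(np.percentile(q,2,axis=0),3),"hi",np.round(np.percentile(q,98,axis=0),3))
E
```

```text
time_s: 2.53
tcp_pos: [0.3711, -0.0367, 0.4736]
ee_rot: [[-0.405, -0.914, 0.002], [-0.914, 0.405, 0.001], [-0.001, -0.002, -1.0]]
wrist_force: [1.5, -0.4, 0.1]
gripper_width: 0.997
gripper_force: 0.0
time_s: 2.95
tcp_pos: [0.3717, -0.0385, 0.4738]
ee_rot: [[-0.349, -0.914, 0.207], [-0.789, 0.406, 0.462], [-0.506, -0.002, -0.862]]
wrist_force: [0.1, -0.0, -0.6]
gripper_width: 0.998
gripper_force: 0.0
[[-0.914, 0.282, 0.291, 0.351], [0.406, 0.64, 0.653, -0.086], [-0.002, 0.715, -0.699, 0.421], [0.0, 0.0, 0.0, 1.0]]
snap_hook 0.89 [257. 321.] [0.468 0.133 0.31 ] lo [0.457 0.126 0.243] hi [0.483 0.146 0.319]
hook_mouth 0.89 [258. 320.] [0.468 0.133 0.31 ] lo [ 0.386 -0.02   0.007] hi [0.637 0.443 0.388]
driver 0.82 [302. 136.] [0.416 0.156 0.022] lo [0.378 0.12  0.001] hi [0.446 0.214 0.028]
driver 0.7 [284. 226.] [0.478 0.225 0.118] lo [0.464 0.214 0.004] hi [0.552 0.366 0.164]
driver 0.58 [189.  51.] [ 0.497 -0.02   0.033] lo [ 0.481 -0.063  0.01 ] hi [0.514 0.025 0.049]
```

View pics/w1.png

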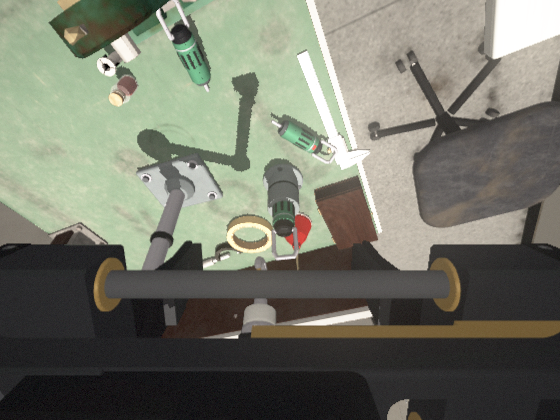

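The picture is upside down. The driver stands in its rest at px (283,190)–(284,228) with its bail at (286,248), and the hook hangs at (258,300). The two smaller drivers now lie flat at (302,136) and (190,51). They had stood on their bits and toppled in the first second.

```bash
python3 - <<'E'
from h import *
for c in ["top","wrist","scene"]:
    rgb,d,P,T,f,m=cap(c)
    q=P.reshape(-1,3); col=rgb.reshape(-1,3)
    k=np.all((q>[.44,.18,.06])&(q<[.53,.28,.25]),1); q=q[k];col=col[k]
    for z in np.arange(.06,.2,.006):
        s=(q[:,2]>=z)&(q[:,2]<z+.006)
        if s.sum(): print(c,round(z,3),s.sum(),np.round(q[s].min(0)[:2],3),np.round(q[s].max(0)[:2],3),np.round(q[s].mean(0)[:2],3),col[s].mean(0).astype(int))
im=[]
rgb,d,P,T,f,m=cap("top"); a=rgb[190:260,200:300]; print(np.isnan(P[190:260,200:300,0]).sum())
rgb,d,P,T,f,m=cap("wrist"); b=rgb[150:340,220:330][::-1,::-1]
save("z1.png",np.hstack([cv2.resize(a,(400,280),interpolation=2),cv2.resize(b,(int(110*280/190),280),interpolation=2)]))
E
```

```text
top 0.06 4 [0.47  0.204] [0.493 0.215] [0.478 0.208] [78 80 76]
top 0.066 26 [0.457 0.204] [0.504 0.255] [0.481 0.22 ] [111 113 109]
top 0.072 98 [0.457 0.203] [0.506 0.252] [0.478 0.22 ] [115 117 114]
top 0.078 12 [0.462 0.205] [0.506 0.254] [0.48  0.218] [103 105 101]
top 0.084 2 [0.474 0.212] [0.476 0.214] [0.475 0.213] [75 79 73]
top 0.09 2 [0.467 0.212] [0.478 0.218] [0.472 0.215] [78 81 76]
top 0.096 2 [0.464 0.22 ] [0.467 0.227] [0.465 0.224] [95 99 94]
top 0.102 5 [0.464 0.213] [0.496 0.229] [0.478 0.219] [85 91 84]
top 0.108 32 [0.466 0.213] [0.496 0.244] [0.483 0.225] [76 81 74]
top 0.114 20 [0.464 0.215] [0.491 0.242] [0.477 0.225] [74 77 71]
top 0.12 97 [0.466 0.217] [0.5   0.241] [0.481 0.229] [82 81 78]
top 0.126 26 [0.464 0.219] [0.499 0.239] [0.482 0.23 ] [86 86 82]
top 0.132 4 [0.464 0.227] [0.497 0.236] [0.474 0.234] [107 104 103]
top 0.138 6 [0.464 0.227] [0.501 0.24 ] [0.482 0.233] [110 110 107]
top 0.144 7 [0.466 0.229] [0.499 0.241] [0.48  0.236] [98 98 95]
top 0.15 11 [0.466 0.231] [0.503 0.245] [0.485 0.237] [120 118 116]
top 0.156 28 [0.468 0.235] [0.5   0.24
[... 660 characters left out ...]
ist 0.108 84 [0.464 0.213] [0.497 0.238] [0.477 0.22 ] [ 85 109  87]
wrist 0.114 84 [0.466 0.215] [0.495 0.236] [0.478 0.221] [64 64 56]
wrist 0.12 141 [0.463 0.218] [0.501 0.243] [0.48  0.226] [96 92 85]
wrist 0.126 122 [0.463 0.219] [0.5  0.24] [0.481 0.23 ] [103  97  90]
wrist 0.132 33 [0.463 0.226] [0.5  0.24] [0.482 0.233] [153 140 136]
wrist 0.138 30 [0.464 0.229] [0.5   0.241] [0.483 0.235] [152 143 138]
wrist 0.144 35 [0.464 0.231] [0.502 0.245] [0.482 0.237] [146 136 132]
wrist 0.15 40 [0.465 0.233] [0.502 0.246] [0.483 0.239] [149 142 136]
wrist 0.156 59 [0.466 0.234] [0.502 0.247] [0.483 0.241] [156 154 146]
wrist 0.162 68 [0.47  0.237] [0.499 0.249] [0.484 0.242] [208 202 200]
26
```

View pics/z1.png

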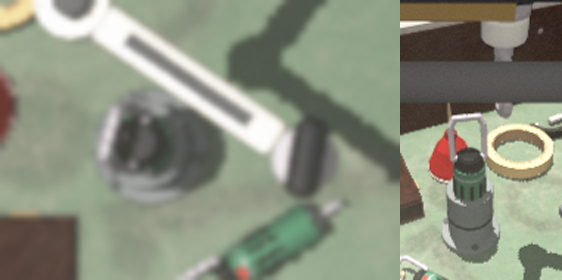

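```bash
python3 -m creep '[[1,-30,0,-52,0,-15,0],[1,-30,0,-52,0,-15,0],[1,-30,0,-52,0,-15,0],[1,-30,0,-52,0,-15,0]]'; python3 - <<'E'
from h import *
rgb,d,P,T,f,m=cap("wrist")
q=np.linalg.inv(T)@[.469,.14,.26,1]; u,v=int(m["cx"]+f*q[0]/q[2]),int(m["cy"]+f*q[1]/q[2]);print(u,v,q)
v0=max(0,v-60);u0=u-60
c=rgb[v0:v0+120,u0:u0+120][::-1,::-1]
save("z2.png",cv2.resize(c,(480,480),interpolation=2))
s=r.sense();print(s["tcp_pos"],s["ee_rot"],s["time_s"])
E
```

```text
time_s: 3.73
tcp_pos: [0.3716, -0.0393, 0.5339]
ee_rot: [[-0.286, -0.913, 0.289], [-0.646, 0.407, 0.646], [-0.708, -0.002, -0.707]]
wrist_force: [0.3, -0.2, -1.3]
gripper_width: 1.001
gripper_force: 0.0
262 151 [-0.01503555 -0.06331411  0.31211223  1.        ]
[ 0.37147676 -0.03907897  0.53266353] [[-2.87832014e-01 -9.13804407e-01  2.86555821e-01]
 [-6.47046388e-01  4.06154414e-01  6.45267048e-01]
 [-7.06033783e-01  3.13604834e-04 -7.08178084e-01]] 3.7833
```

View pics/z2.png

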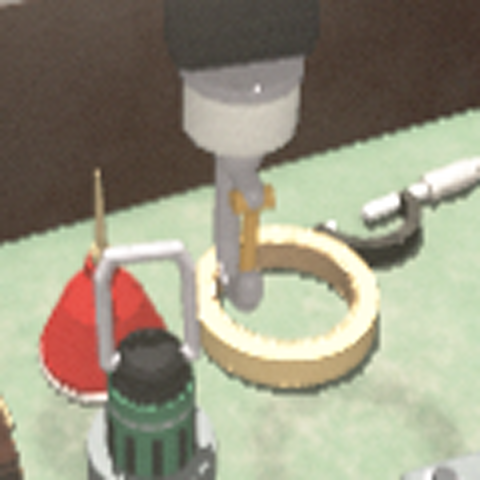

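The brass gate faces the camera and the robot (crop px 250,220), so the mouth points at about -100°. That is the side for entering from beyond the bail, which leans to +y (bar at crop px 145,250).

```bash
python3 -m creep '[[1,-170,-17,117,0,45,0],[1,-170,-17,117,0,45,0],[1,-170,-17,117,0,45,0],[1,-170,-17,117,0,45,0],[1,-170,-17,117,0,45,0],[1,-170,-17,117,0,45,0],[1,-170,-17,117,0,45,0],[1,-170,-17,117,0,45,0]]' && python3 -m creep '[[1,0,0,0,0,0,50],[1,0,0,0,0,0,50],[1,0,0,0,0,0,50],[1,0,0,0,0,0,50],[1,0,0,0,0,0,50],[1,0,0,0,0,0,50],[1,0,0,0,0,0,50],[1,0,0,0,0,0,50]]'; python3 - <<'E'
from h import *
s=r.sense();print(s["tcp_pos"],s["ee_rot"],s["time_s"])
rgb,d,P,T,f,m=cap("top")
q=P.reshape(-1,3);q=q[np.all((q>[.42,.09,.335])&(q<[.52,.19,.36]),1)]
if len(q)>20: print(cv2.minAreaRect((q[:,:2]*1000).astype(np.float32)))
rgb,d,P,T,f,m=cap("wrist")
q=P.reshape(-1,3);k=np.all((q>[.42,.09,.335])&(q<[.52,.19,.36]),1);q=q[k]
print(len(q),cv2.minAreaRect((q[:,:2]*1000).astype(np.float32)) if len(q)>20 else "")
# bail fit
q=P.reshape(-1,3);q=q[np.all((q>[.45,.225,.157])&(q<[.53,.26,.18]),1)]
print(len(q),q.mean(0),q.min(0),q.max(0)) if len(q) else 0
E
```

```text
time_s: 4.45
tcp_pos: [0.4701, 0.1427, 0.5674]
ee_rot: [[-0.402, -0.916, -0.005], [-0.916, 0.402, -0.006], [0.008, 0.002, -1.0]]
wrist_force: [-0.7, 1.1, 0.2]
gripper_width: 1.0
gripper_force: 0.0
time_s: 5.12
tcp_pos: [0.469, 0.1397, 0.5699]
ee_rot: [[-0.961, -0.275, 0.0], [-0.275, 0.961, 0.0], [-0.0, 0.0, -1.0]]
wrist_force: [-0.1, 0.0, -0.1]
gripper_width: 1.0
gripper_force: 0.0
[0.46902435 0.13969334 0.56994562] [[-9.61407725e-01 -2.75127577e-01  4.87004910e-05]
 [-2.75127567e-01  9.61407717e-01  1.51102263e-04]
 [-8.83934273e-05  1.31872035e-04 -9.99999987e-01]] 5.1167
979 ((469.552490234375, 142.39768981933594), (15.769303321838379, 36.51774215698242), 80.76170349121094)
135 [0.48357887 0.24309486 0.16271974] [0.46605781 0.23579697 0.15712277] [0.50155877 0.24998116 0.16615169]
```

```bash
python3 -m creep '[[1,0,1,0,0,0,25],[1,0,1,0,0,0,25],[1,0,1,20,0,0,25],[1,0,1,40,0,0,25],[1,0,1,71,0,0,25],[1,0,1,71,0,0,25],[1,0,1,71,0,0,25]]'; python3 - <<'E'
from h import *
s=r.sense();print(s["wrist_force"],s["gripper_width"])
for c in ["wrist","top","scene"]:
    rgb,d,P,T,f,m=cap(c)
    q=P.reshape(-1,3);q=q[np.all((q>[.45,.225,.159])&(q<[.53,.26,.18]),1)]
    if len(q)>20: print(c,len(q),q.mean(0),q.min(0),q.max(0),cv2.minAreaRect((q[:,:2]*1000).astype(np.float32)),cv2.fitLine(q[:,:2].astype(np.float32),2,0,.01,.01).ravel())
E
```

```text
time_s: 5.8
tcp_pos: [0.4691, 0.1408, 0.4987]
ee_rot: [[-0.988, 0.153, -0.002], [0.153, 0.988, -0.002], [0.002, -0.003, -1.0]]
wrist_force: [0.6, 0.7, 0.8]
gripper_width: 1.003
gripper_force: 0.0
[0.56737586 0.6924858  0.77452989] 1.0030718044298448
wrist 194 [0.48345112 0.24356088 0.16331312] [0.46723271 0.23638979 0.15910961] [0.49929416 0.24991851 0.16660479] ((483.7977294921875, 244.0236358642578), (7.530760765075684, 33.59101486206055), 74.38500213623047) [ 0.96611756 -0.25810248  0.48345113  0.24356088]
scene 33 [0.48344848 0.24191183 0.1617965 ] [0.46820458 0.23693328 0.15906527] [0.49880134 0.24713275 0.16441825] ((483.6312255859375, 242.44869995117188), (7.388265132904053, 31.18380355834961), 78.45529174804688) [ 0.96797645 -0.2510411   0.48344848  0.24191183]
```

```bash
python3 -m creep '[[-1,0,0,0,0,0,0],[-1,0,0,0,0,0,0],[-1,0,0,0,0,0,0],[-1,0,0,0,0,0,0],[-1,0,0,0,0,0,0],[-1,0,0,0,0,0,0],[-1,0,0,0,0,0,0],[-1,0,0,0,0,0,0]]'
```

```text
time_s: 6.62
tcp_pos: [0.4692, 0.1409, 0.4994]
ee_rot: [[-0.988, 0.155, -0.0], [0.155, 0.988, -0.0], [0.0, -0.0, -1.0]]
wrist_force: [0.9, -0.2, 0.0]
gripper_width: 0.478
gripper_force: 0.0
```

```bash
python3 -m creep '[[-1,0,0,0,0,0,0],[-1,0,0,0,0,0,0],[-1,0,0,0,0,0,0],[-1,0,0,0,0,0,0],[-1,0,0,0,0,0,0],[-1,0,0,0,0,0,0],[-1,0,0,0,0,0,0],[-1,0,0,0,0,0,0]]'
```

```text
time_s: 7.28
tcp_pos: [0.4692, 0.1409, 0.4994]
ee_rot: [[-0.988, 0.155, 0.0], [0.155, 0.988, 0.0], [-0.0, 0.0, -1.0]]
wrist_force: [-0.4, -0.0, -0.7]
gripper_width: 0.16
gripper_force: 30.0
```

```bash
python3 -m creep '[[-1,0,0,5,0,0,0],[-1,0,0,10,0,0,0],[-1,0,0,15,0,0,0],[-1,0,15,15,0,0,2],[-1,-1,35,15,0,0,4],[-1,-1,55,15,0,0,6],[-1,-2,72,15,0,0,6],[-1,-2,72,15,0,0,6]]' && python3 -m creep '[[-1,0,15,0,0,0,0],[-1,0,35,0,0,0,0],[-1,0,55,0,0,0,0],[-1,0,69,0,0,0,0],[-1,0,69,0,0,0,0],[-1,0,69,0,0,0,0]]'
```

```text
time_s: 7.95
tcp_pos: [0.4836, 0.2142, 0.4878]
ee_rot: [[-0.967, 0.255, 0.008], [0.255, 0.967, 0.003], [-0.007, 0.005, -1.0]]
wrist_force: [0.7, -0.2, 11.1]
gripper_width: 0.159
gripper_force: 30.0
time_s: 8.45
tcp_pos: [0.5008, 0.2794, 0.488]
ee_rot: [[-0.967, 0.255, 0.007], [0.255, 0.967, 0.002], [-0.006, 0.004, -1.0]]
wrist_force: [-0.3, -0.2, 10.0]
gripper_width: 0.155
gripper_force: 30.0
```

```bash
python3 -m creep '[[-1,7,0,10,0,0,0],[-1,7,0,22,0,0,0],[-1,7,0,34,0,0,0],[-1,7,0,46,0,0,0],[-1,7,0,58,0,0,0],[-1,7,0,70,0,0,0],[-1,7,0,82,0,0,0],[-1,7,0,90,0,0,0]]' && python3 -m creep '[[-1,0,0,2,0,0,0],[-1,0,0,2,0,0,0],[-1,0,0,2,0,0,0]]'; python3 - <<'E'
from h import *
s=r.sense();print(s["tcp_pos"],s["ee_rot"].round(4).tolist(),s["time_s"])
for c in ["scene","wrist","top"]:
    rgb,d,P,T,f,m=cap(c)
    if c=="scene": save("s2.png",cv2.resize(rgb[150:270,200:320],(600,600),interpolation=2))
    for t in ["snap_hook","hook_grip","driver"]:
        for o in vision.cut_out(c,t)[:2]:
            q=P[o["region"]]; q=q[~np.isnan(q[:,0])]
            if len(q): print(c,t,round(o["conf"],2),np.round(o["uv"]),np.round(np.median(q,0),3),"lo",np.round(np.percentile(q,2,axis=0),3),"hi",np.round(np.percentile(q,98,axis=0),3))
E
```

```text
time_s: 9.12
tcp_pos: [0.4943, 0.2807, 0.3981]
ee_rot: [[-0.967, 0.255, 0.008], [0.255, 0.967, 0.003], [-0.007, 0.005, -1.0]]
wrist_force: [-0.5, -0.3, 13.5]
gripper_width: 0.162
gripper_force: 30.1
time_s: 9.37
tcp_pos: [0.4943, 0.2808, 0.3962]
ee_rot: [[-0.967, 0.256, 0.007], [0.256, 0.967, 0.003], [-0.006, 0.004, -1.0]]
wrist_force: [-0.6, -0.5, 11.7]
gripper_width: 0.157
gripper_force: 30.0
[0.49428319 0.28075515 0.39617091] [[-0.9668, 0.2556, 0.0072], [0.2556, 0.9668, 0.0026], [-0.0063, 0.0043, -1.0]] 9.3667
scene snap_hook 0.17 [335. 197.] [0.64  0.155 0.174] lo [0.552 0.114 0.006] hi [0.704 0.296 0.354]
scene hook_grip 0.64 [250. 188.] [0.494 0.268 0.159] lo [0.49  0.263 0.12 ] hi [0.501 0.304 0.182]
scene driver 0.98 [253. 217.] [0.481 0.223 0.117] lo [0.466 0.213 0.005] hi [0.529 0.326 0.162]
scene driver 0.78 [247. 271.] [0.419 0.152 0.021] lo [ 0.392  0.123 -0.003] hi [0.444 0.187 0.027]
wrist snap_hook 0.97 [278. 250.] [0.486 0.283 0.241] lo [0.478 0.269 0.143] hi [0.512 0.292 0.246]
wrist hook_grip 0.77 [275. 248.] [0.485 0.283 0.241] lo [0.478 0.269 0.144] hi [0.511 0.292 0.245]
wrist driver 0.78 [ 62. 252.] [0.502 0.005 0.027] lo [ 0.487 -0.021  0.008] hi [0.517 0.034 0.038]
wrist driver 0.63 [223. 209.] [0.477 0.241 0.125] lo [0.464 0.216 0.072] hi [0.498 0.249 0.165]
top driver 0.66 [265. 251.] [0.417 0.159 0.021] lo [ 0.378  0.119 -0.003] hi [0.446 0.211 0.027]
top driver 0.61 [341. 220.] [ 0.501 -0.016  0.03 ] lo [ 0.483 -0.071 -0.001] hi [0.517 0.029 0.049]
```

View pics/s2.png

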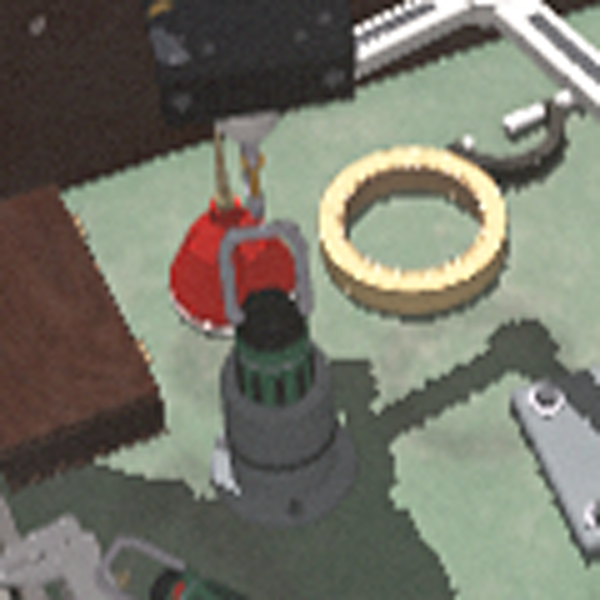

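Scene view: the hook is lowered behind the bail (crop px 250,170) with its gate facing it, and the bail stands in front at (265,260), square to it. I'll lower slightly more and advance, watching the force.

```bash
python3 -m creep '[[-1,0,0,2,0,0,0],[-1,0,-5,2,0,0,0],[-1,0,-10,2,0,0,0],[-1,0,-14,2,0,0,0],[-1,0,-17,2,0,0,0],[-1,0,-17,2,0,0,0]]'; python3 -m creep '[[-1,0,-3,0,0,0,0],[-1,0,-5,0,0,0,0],[-1,0,-5,0,0,0,0]]';  python3 -m creep '[[-1,0,-2,0,0,0,0],[-1,0,-4,0,0,0,0],[-1,0,-4,0,0,0,0]]'
```

```text
time_s: 10.47
tcp_pos: [0.4898, 0.2639, 0.3946]
ee_rot: [[-0.967, 0.256, 0.008], [0.256, 0.967, 0.003], [-0.007, 0.005, -1.0]]
wrist_force: [-0.6, -0.7, 11.7]
gripper_width: 0.157
gripper_force: 30.0
time_s: 10.72
tcp_pos: [0.4887, 0.2593, 0.3946]
ee_rot: [[-0.967, 0.256, 0.008], [0.256, 0.967, 0.003], [-0.007, 0.005, -1.0]]
wrist_force: [-0.8, -0.3, 12.2]
gripper_width: 0.159
gripper_force: 30.0
time_s: 10.97
tcp_pos: [0.4878, 0.2557, 0.3947]
ee_rot: [[-0.967, 0.256, 0.009], [0.256, 0.967, 0.004], [-0.007, 0.006, -1.0]]
wrist_force: [-0.1, 1.6, 12.2]
gripper_width: 0.162
gripper_force: 30.0
```

```bash
python3 -m creep '[[-1,0,-2,0,0,0,0],[-1,0,-4,0,0,0,0],[-1,0,-4,0,0,0,0]]'; python3 -m creep '[[-1,0,-2,0,0,0,0],[-1,0,-4,0,0,0,0],[-1,0,-4,0,0,0,0]]'
```

```text
time_s: 11.22
tcp_pos: [0.4868, 0.252, 0.3948]
ee_rot: [[-0.967, 0.255, 0.009], [0.256, 0.967, 0.004], [-0.008, 0.007, -1.0]]
wrist_force: [0.4, 1.3, 11.3]
gripper_width: 0.158
gripper_force: 30.0
time_s: 11.47
tcp_pos: [0.4858, 0.2482, 0.3949]
ee_rot: [[-0.967, 0.255, 0.01], [0.255, 0.967, 0.005], [-0.008, 0.007, -1.0]]
wrist_force: [-0.1, 1.3, 12.8]
gripper_width: 0.157
gripper_force: 30.0
```

```bash
python3 - <<'E'
from h import *
for c in ["wrist","scene"]:
    rgb,d,P,T,f,m=cap(c)
    q=P.reshape(-1,3);q=q[np.all((q>[.45,.21,.157])&(q<[.53,.25,.17]),1)]; print(c,len(q),q.mean(0) if len(q) else 0)
    p=np.linalg.inv(T)@[.484,.242,.161,1];u,v=int(m["cx"]+f*p[0]/p[2]),int(m["cy"]+f*p[1]/p[2]);print(u,v)
    if c=="wrist": a=rgb[max(0,v-60):v+60,max(u-60,0):u+60]
    else: b=rgb[v-30:v+30,u-30:u+30]
save("z3.png",np.hstack([cv2.resize(a,(400,400),interpolation=2),cv2.resize(b,(400,400),interpolation=2)]))
E
```

```text
wrist 237 [0.47375353 0.24104274 0.16364267]
265 226
scene 49 [0.48337312 0.23651848 0.16143904]
251 196
```

View pics/z3.png

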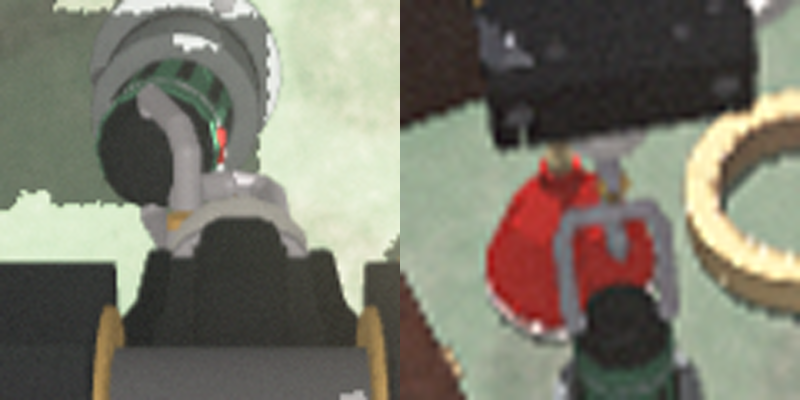

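Scene crop: the tip (618,250) shows in front of and below the bar, with the shank behind it. The bar is in the mouth and the driver has rocked about 5 mm, so I'll push on gently.

```bash
for i in 1 2; do :; done; python3 -m creep '[[-1,0,-2,0,0,0,0],[-1,0,-4,0,0,0,0],[-1,0,-4,0,0,0,0]]'; python3 -m creep '[[-1,0,-2,0,0,0,0],[-1,0,-3,0,0,0,0],[-1,0,-3,0,0,0,0]]'; python3 - <<'E'
from h import *
rgb,d,P,T,f,m=cap("scene")
q=P.reshape(-1,3);q=q[np.all((q>[.45,.21,.157])&(q<[.53,.25,.17]),1)]; print(len(q),q.mean(0) if len(q) else 0)
E
```

```text
time_s: 11.82
tcp_pos: [0.4849, 0.2445, 0.395]
ee_rot: [[-0.967, 0.255, 0.01], [0.255, 0.967, 0.005], [-0.008, 0.007, -1.0]]
wrist_force: [-0.2, 1.8, 13.1]
gripper_width: 0.162
gripper_force: 30.0
time_s: 12.07
tcp_pos: [0.4841, 0.2416, 0.395]
ee_rot: [[-0.967, 0.255, 0.01], [0.255, 0.967, 0.005], [-0.008, 0.007, -1.0]]
wrist_force: [-0.9, 0.9, 13.5]
gripper_width: 0.16
gripper_force: 30.0
43 [0.48265617 0.2361727  0.16157297]
```

```bash
python3 -m creep '[[-1,0,-1,0,0,0,0],[-1,0,-2,0,0,0,0],[-1,0,-2,-2,0,0,0],[-1,0,-2,-5,0,0,0],[-1,0,-2,-8,0,0,0],[-1,0,-2,-11,0,0,0],[-1,0,-2,-14,0,0,0],[-1,0,-2,-14,0,0,0]]'; python3 -m creep '[[-1,0,0,-2,0,0,0],[-1,0,0,-4,0,0,0],[-1,0,0,-6,0,0,0],[-1,0,0,-8,0,0,0],[-1,0,0,-10,0,0,0],[-1,0,0,-12,0,0,0],[-1,0,0,-14,0,0,0],[-1,0,0,-14,0,0,0]]'; python3 - <<'E'
from h import *
for c in ["scene"]:
    rgb,d,P,T,f,m=cap(c); save("s3.png",cv2.resize(rgb[140:260,190:310],(500,500),interpolation=2))
E
```

```text
time_s: 12.78
tcp_pos: [0.4835, 0.2394, 0.4093]
ee_rot: [[-0.967, 0.255, 0.009], [0.255, 0.967, 0.004], [-0.008, 0.006, -1.0]]
wrist_force: [-0.2, -0.2, 14.2]
gripper_width: 0.16
gripper_force: 30.0
time_s: 13.45
tcp_pos: [0.4829, 0.2389, 0.4214]
ee_rot: [[-0.967, 0.256, 0.006], [0.256, 0.967, 0.002], [-0.005, 0.003, -1.0]]
wrist_force: [-0.5, -0.1, 7.8]
gripper_width: 0.158
gripper_force: 30.0
```

View pics/s3.png

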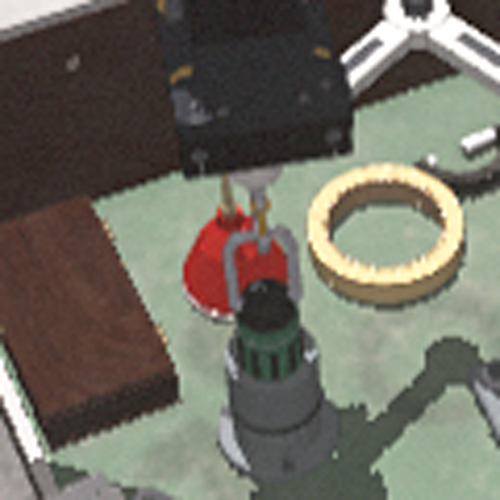

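The vertical load fell from 14 to 8 N, and the bar sits in the bow below the gate (crop px 262,240). I'll keep lifting slowly.

```bash
python3 -m creep '[[-1,0,0,-3,0,0,0],[-1,0,0,-6,0,0,0],[-1,0,0,-9,0,0,0],[-1,0,0,-12,0,0,0],[-1,0,0,-15,0,0,0],[-1,0,0,-18,0,0,0],[-1,0,0,-21,0,0,0],[-1,0,0,-24,0,0,0]]'; python3 -m creep '[[-1,0,0,-2,0,0,0],[-1,0,0,-4,0,0,0],[-1,0,0,-6,0,0,0],[-1,0,0,-8,0,0,0],[-1,0,0,-10,0,0,0],[-1,0,0,-12,0,0,0],[-1,0,0,-14,0,0,0],[-1,0,0,-16,0,0,0]]'; python3 - <<'E'
from h import *
for c in ["wrist","scene"]:
    rgb,d,P,T,f,m=cap(c); 
    for t in ["driver"]:
        for o in vision.cut_out(c,t)[:2]:
            q=P[o["region"]]; q=q[~np.isnan(q[:,0])]
            if len(q): print(c,t,round(o["conf"],2),np.round(o["uv"]),np.round(np.median(q,0),3),"lo",np.round(np.percentile(q,2,axis=0),3),"hi",np.round(np.percentile(q,98,axis=0),3))
E
```

```text
time_s: 14.17
tcp_pos: [0.4827, 0.2388, 0.4449]
ee_rot: [[-0.967, 0.256, 0.005], [0.256, 0.967, 0.001], [-0.004, 0.003, -1.0]]
wrist_force: [0.3, -0.1, 7.0]
gripper_width: 0.16
gripper_force: 30.0
time_s: 14.83
tcp_pos: [0.4827, 0.2388, 0.4609]
ee_rot: [[-0.967, 0.256, 0.005], [0.257, 0.967, 0.002], [-0.004, 0.003, -1.0]]
wrist_force: [-0.0, -0.1, 7.5]
gripper_width: 0.163
gripper_force: 30.0
wrist driver 0.81 [272. 200.] [0.475 0.239 0.169] lo [0.462 0.219 0.094] hi [0.49  0.255 0.212]
wrist driver 0.73 [211. 149.] [0.415 0.167 0.022] lo [ 0.378  0.122 -0.   ] hi [0.446 0.215 0.028]
scene driver 0.61 [253. 207.] [0.48  0.222 0.151] lo [0.466 0.214 0.089] hi [0.498 0.237 0.205]
scene driver 0.61 [243. 270.] [0.416 0.155 0.02 ] lo [ 0.379  0.122 -0.002] hi [0.444 0.208 0.027]
```

```bash
python3 -m creep '[[-1,0,0,-3,0,0,0],[-1,0,0,-6,0,0,0],[-1,0,0,-9,0,0,0],[-1,0,0,-12,0,0,0],[-1,0,0,-15,0,0,0],[-1,0,0,-18,0,0,0],[-1,0,0,-20,0,0,0],[-1,0,0,-22,0,0,0]]'; python3 -m creep '[[-1,0,0,-2,0,0,0],[-1,0,0,-4,0,0,0],[-1,0,0,-6,0,0,0],[-1,0,0,-8,0,0,0],[-1,0,0,-9,0,0,0],[-1,0,0,-10,0,0,0],[-1,0,0,-10,0,0,0],[-1,0,0,-10,0,0,0]]';
```

```text
time_s: 15.7
tcp_pos: [0.4826, 0.2387, 0.4829]
ee_rot: [[-0.967, 0.257, 0.005], [0.257, 0.967, 0.002], [-0.004, 0.003, -1.0]]
wrist_force: [0.4, 0.7, 6.5]
gripper_width: 0.16
gripper_force: 30.0
time_s: 16.37
tcp_pos: [0.4826, 0.2387, 0.493]
ee_rot: [[-0.966, 0.257, 0.005], [0.257, 0.967, 0.002], [-0.005, 0.003, -1.0]]
wrist_force: [0.5, -0.3, 6.8]
gripper_width: 0.159
gripper_force: 30.0
```

```bash
python3 -m creep '[[-1,0,0,-1,0,0,0],[-1,0,0,-2,0,0,0],[-1,0,0,-3,0,0,0],[-1,0,0,-3,0,0,0],[-1,0,0,-3,0,0,0]]'; python3 -m creep '[[-1,0,0,-1,0,0,0],[-1,0,0,-2,0,0,0],[-1,0,0,-2,0,0,0],[-1,0,0,-2,0,0,0]]'
```

```text
time_s: 16.78
tcp_pos: [0.4826, 0.2387, 0.496]
ee_rot: [[-0.967, 0.257, 0.005], [0.257, 0.967, 0.002], [-0.005, 0.003, -1.0]]
wrist_force: [-0.3, -0.2, 7.1]
gripper_width: 0.162
gripper_force: 30.0
time_s: 17.12
tcp_pos: [0.4825, 0.2387, 0.4978]
ee_rot: [[-0.966, 0.257, 0.005], [0.257, 0.966, 0.002], [-0.004, 0.003, -1.0]]
wrist_force: [0.2, -0.9, 7.4]
gripper_width: 0.16
gripper_force: 30.0
```

```bash
python3 -m creep '[[-1,0,0,-1,0,0,0],[-1,0,0,-1,0,0,0],[-1,0,0,-1,0,0,0]]'; python3 -m creep '[[-1,0,0,-1,0,0,0],[-1,0,0,-1,0,0,0],[-1,0,0,-1,0,0,0]]'
```

```text
time_s: 17.37
tcp_pos: [0.4824, 0.2387, 0.4979]
ee_rot: [[-0.966, 0.257, 0.003], [0.257, 0.966, 0.001], [-0.003, 0.002, -1.0]]
wrist_force: [-0.3, 1.0, 6.4]
gripper_width: 0.16
gripper_force: 30.0
time_s: 17.62
tcp_pos: [0.4823, 0.2387, 0.4981]
ee_rot: [[-0.966, 0.257, 0.002], [0.257, 0.966, 0.0], [-0.001, 0.001, -1.0]]
wrist_force: [-0.5, -0.7, 6.2]
gripper_width: 0.156
gripper_force: 30.0
```

```bash
python3 -m creep '[[-1,0,0,-1,0,0,0],[-1,0,0,-2,0,0,0],[-1,0,0,-2,0,0,0],[-1,0,0,-2,0,0,0]]'; python3 -c "
from h import *
rgb,d,P,T,f,m=cap('top')
for c in ['scene','wrist']:
    rgb,d,P,T,f,m=cap(c)
    for o in vision.cut_out(c,'driver')[:1]:
        q=P[o['region']]; q=q[~np.isnan(q[:,0])]; print(c,np.round(np.median(q,0),3),np.round(np.percentile(q,2,axis=0),3),np.round(np.percentile(q,98,axis=0),3))
"
```

```text
time_s: 17.95
tcp_pos: [0.4821, 0.2387, 0.4987]
ee_rot: [[-0.966, 0.257, -0.001], [0.257, 0.966, -0.001], [0.001, -0.001, -1.0]]
wrist_force: [-0.3, 0.2, 1.4]
gripper_width: 0.16
gripper_force: 30.0
scene [0.479 0.225 0.191] [ 0.462  0.214 -0.001] [0.571 0.436 0.247]
wrist [ 0.499 -0.011  0.032] [ 0.48  -0.068  0.011] [0.515 0.029 0.049]
```

```bash
python3 -m creep '[[0.2,0,0,0,0,0,0],[0.2,0,0,0,0,0,0],[0.2,0,0,0,0,0,0],[0.2,0,0,0,0,0,0],[0.2,0,0,0,0,0,0],[0.2,0,0,0,0,0,0],[0.2,0,0,0,0,0,0],[0.2,0,0,0,0,0,0]]'; python3 -m creep '[[0.2,0,0,0,0,0,0],[0.2,0,0,0,0,0,0],[0.2,0,0,-5,0,0,0],[0.2,0,0,-15,0,0,0],[0.2,0,0,-30,0,0,0],[0.2,0,0,-50,0,0,0],[0.2,0,0,-70,0,0,0],[0.2,0,0,-70,0,0,0]]'; python3 - <<'E'
from h import *
for c in ["scene"]:
    rgb,d,P,T,f,m=cap(c); save("s4.png",cv2.resize(rgb[110:290,180:420],(800,600),interpolation=2))
    for t in ["driver","snap_hook"]:
        for o in vision.cut_out(c,t)[:2]:
            q=P[o['region']]; q=q[~np.isnan(q[:,0])]; print(t,round(o['conf'],2),np.round(np.median(q,0),3),np.round(np.percentile(q,2,axis=0),3),np.round(np.percentile(q,98,axis=0),3))
E
```

```text
time_s: 18.87
tcp_pos: [0.4822, 0.2387, 0.4994]
ee_rot: [[-0.966, 0.257, -0.0], [0.257, 0.966, 0.0], [0.0, -0.0, -1.0]]
wrist_force: [-0.2, -0.4, -0.7]
gripper_width: 0.582
gripper_force: 0.0
time_s: 19.53
tcp_pos: [0.4823, 0.2383, 0.5751]
ee_rot: [[-0.966, 0.257, 0.009], [0.257, 0.966, 0.005], [-0.007, 0.007, -1.0]]
wrist_force: [0.4, 0.2, 1.3]
gripper_width: 0.598
gripper_force: 0.0
driver 0.76 [0.416 0.156 0.02 ] [ 0.381  0.122 -0.002] [0.446 0.21  0.027]
driver 0.65 [0.501 0.003 0.027] [ 0.488 -0.018  0.017] [0.516 0.024 0.036]
snap_hook 0.86 [0.481 0.231 0.325] [0.465 0.222 0.148] [0.564 0.449 0.345]
```

View pics/s4.png

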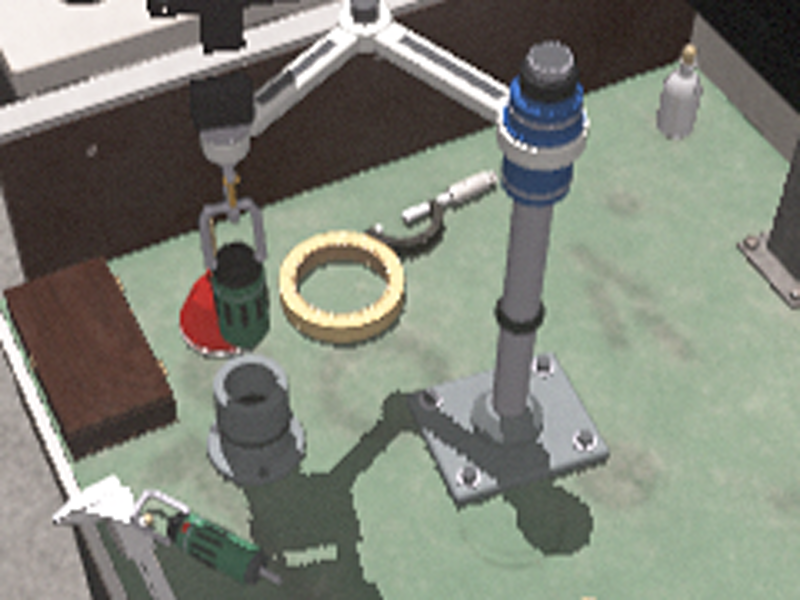

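The driver hangs from the hook (crop px 240,300), clear above the empty rest (255,390), and the hand is off. I'll let it settle and check for swing.

```bash
for i in 1 2 3 4 5; do python3 -m creep '[[0.2,0,0,-20,0,0,0],[0.2,0,0,-20,0,0,0],[0.2,0,0,-20,0,0,0],[0.2,0,0,-20,0,0,0],[0.2,0,0,-20,0,0,0],[0.2,0,0,-20,0,0,0],[0.2,0,0,-20,0,0,0],[0.2,0,0,-20,0,0,0]]' | head -1; done; python3 - <<'E'
from h import *
for i in range(10):
    rgb,d,P,T,f,m=cap("scene")
    q=P.reshape(-1,3);q=q[np.all((q>[.43,.18,.12])&(q<[.53,.27,.21]),1)]; lo=q[q[:,2]<.17]
    print(len(q),q.mean(0).round(4),lo.mean(0).round(4))
E
```

```text
time_s: 20.35
time_s: 21.02
time_s: 21.68
time_s: 22.35
time_s: 23.02
461 [0.4783 0.2235 0.1764] [0.4797 0.2242 0.1467]
460 [0.4784 0.2235 0.1763] [0.4796 0.2245 0.1459]
463 [0.4783 0.2235 0.1764] [0.4797 0.2242 0.1464]
460 [0.4783 0.2234 0.1765] [0.4797 0.2243 0.1463]
461 [0.4783 0.2234 0.1766] [0.4795 0.2242 0.1464]
462 [0.4783 0.2235 0.1764] [0.4798 0.2242 0.1461]
465 [0.4784 0.2235 0.1765] [0.4795 0.2244 0.1466]
464 [0.4783 0.2234 0.1766] [0.4796 0.2242 0.1462]
461 [0.4784 0.2235 0.1761] [0.4796 0.2245 0.1459]
462 [0.4784 0.2235 0.1764] [0.4796 0.2244 0.1462]
```

Still.

```bash
python3 -c "
from station import r
print(r.finish_job())"
```

```text
the job is handed in; nothing more can be done
None
```

The driver hangs still from the snap hook at the balancer's upper stop, clear of the rest with the hand off it, and I have handed the job in; no verdict came back.

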